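# Kickstand down and hold the model motorbike upright for scrutineering

## Task

The model motorbike on the check-in desk leans against the rest post of its tilting cradle. While it still leans there, flip its kickstand all the way down until it snaps past centre and stays; then grip the bike by its seat, tilt it upright and finish while still gripping it upright, never letting it tip over past upright to the kickstand side. Leave the other things on the desk where they are.

Things in the scene. Friction and masses are not known exactly. Their poses are not given: they have to be found in the camera images.
- cradle: Fixed aluminium cradle on the desk, base plate 105 x 300 x 10 mm, origin under its centre on the desk. Its y axis runs along the bike (front wheel at -y, rear at +y); +x is the kickstand's side, -x is the side of the rest post (107 mm tall with its rubber pad, post centred 62 mm from the middle). The bike's tilt pivot is the line along the cradle's y axis 22 mm above the desk, over the middle of the plate. No part of the cradle other than the post is higher than 36 mm.
- bike (a joint): Tilt of the bike about the pivot line, rad: 0 upright, -0.30 leaning on the rest post (where it starts), positive towards the kickstand side (stop at +0.18, standing on the kickstand). The pivot turns freely, so upright the bike tips to either side unless it is held. Bike 0.5 to 1.0 kg, 306 mm long, about 185 mm high above the desk when upright.
- seat (a point): Centre of the bike's black seat, the place to grip: a block 30 mm wide (across the bike), 86 mm long, 26 mm high, the top of it open from above; 172 mm above the desk when upright, i.e. 150 mm above the pivot line and 36 mm towards the rear. Axes of the bike: x across it towards the kickstand side, y along it to the rear, z up along the bike (so it leans with the bike). Handlebars reach 52 mm to each side, 86 mm ahead of (-y) the seat's centre, 8 mm higher than it.
- stand_pivot (a point): Pivot of the kickstand on the bike's side, 36 mm out from the middle, 75 mm above the tilt pivot line and 12 mm ahead of the cradle centre; same axes as the seat. Just ahead of it is the small spring strut. The kickstand is a 9 mm steel rod, 87 mm long, turning about the bike's x axis; folded, it points to the rear (+y), slightly upward (9 deg) and outward by 40 mm; down, it points straight down the bike and still outward.
- stand_foot (a point): Centre of the rubber foot (13 mm ball) at the free end of the kickstand. From the pivot it lies, in the bike's axes and folded, at x +40, y +76, z +12 mm.
- kickstand (a joint): Angle of the kickstand, rad: 0 folded (start), 1.8 fully down at its stop. An over-centre spring pulls it back to 0 below about 0.8 and on to 1.8 above; pushing it down takes about 0.12 N m at the start (some 3 N at 40 mm from the pivot), less nearer the centre.
- spare_wheel: spare wheel lying flat, 80 mm across, 22 mm thick, origin under its centre; loose, leave it alone
- tape_roll: roll of paper tape lying flat, 90 mm across, 25 mm high, origin under its centre; loose, leave it alone
- battery: grey battery pack, 46 x 96 x 25 mm, origin under its centre; loose, leave it alone
- driver: screwdriver lying on the desk, black handle; loose, leave it alone
- mug: white mug, 80 mm across, 95 mm high, origin under its centre; loose, leave it alone
- water_bottle: clear water bottle, 64 mm across, 220 mm high, origin under its centre; loose, leave it alone
- radio: hand-held radio control lying flat, 100 x 90 x 52 mm, origin under its centre; loose, leave it alone

How it is judged:
On the way, in this order (a step that is already met when the one before it is completed fails the run):
1. the kickstand is fully down and stays there while the bike still leans on its rest post (value of joint kickstand above 1.6 rad and value of joint bike below -0.2 rad), for 0.2 s.
2. the bike is upright in the grip with the kickstand down (value of joint kickstand above 1.6 rad and value of joint bike between -0.09 and 0.09 rad and contact force between the fingers and bike above 2 N), for 0.3 s.
At the end, for the whole second after the job is handed in: The kickstand is down (joint above 1.6 rad) and the bike stands still (below 0.1 rad/s), upright to 0.09 rad (5 degrees), with the fingers gripping it (contact force above 2 N); only the grip keeps it from tipping (all of step 2 and velocity of joint bike between -0.1 and 0.1 rad/s); the arm keeps its last pose, push and grip.
It fails at once if the bike tips over past upright to the kickstand side (more than 0.13 rad) (value of joint bike above 0.13 rad).
It fails at once if another thing on the desk is shifted by more than 30 mm (distance of any of spare_wheel, tape_roll, battery, driver, mug, water_bottle, radio from where it was at the start of the episode above 0.03 m).
It also fails if it takes over 48 s, if anything falls off the work surface, if the arm or the gripper's body presses on something with over 40 N, if the wrist force passes 120 N, or if a joint passes its speed limit or range.

## Robot

A 7-joint arm with a two-finger parallel gripper is mounted at the origin on the work surface. World frame = base frame: x ahead of the robot, y to its left, z up, the work surface at z = 0. Lengths are in m, angles in rad, forces in N, time in s.
With the tool pointing down it reaches from about 0.4 to 0.85 m from the base axis. Payload 10.4 kg.
Tool frame: the origin (TCP) lies at the very end of the fingers, on their centre line; the grasp point (between the pads) lies 19 mm behind it; z points along the fingers, y is the line along which they close (so a half turn about z gives the same grasp; the last joint's range is limited). The gripper opens to 85 mm and grips with 20 to 120 N. Pads are 22 mm wide; open, the fingers measure 114 mm over their backs; the gripper's body (76 mm by 85 mm) begins 54 mm behind the grasp point. The pads swing forward as they close: fully open they stand 13 mm farther back than shut.
Start: joints at [-1.238, 0.332, -0.065, 1.46, 0.022, 1.35, -0.088], TCP at [0.218, 0.586, 0.231] pointing down, gripper open.
Joint ranges: [-2.6, 2.6], [-0.5, 2.12], [-1.47, 1.34], [0.16, 2.42], [-1.27, 4.41], [0.06, 2.06], [-2.6, 2.6]. Speed limits (rad/s): [2.22, 2.22, 2.79, 2.79, 3.14, 3.14, 3.14].

## Interface

Orientations are given as a unit quaternion [x, y, z, w].
In Python, from workcell import * gives the robot as it stands.
- The arm moves only by the tool step_arm, never from a script. Its argument "commands" is one flat list of numbers, 7 for each row, row after row: the finger opening in mm, from 0 to 85.4, then the shift along the world's x, y, z as a fraction of full scale, then the turn, a rotation vector about the world's x, y, z as a fraction of full scale. A call has exactly 10 rows; each row is the pose to reach, as a shift and turn from the pose commanded when the call began, turning the shorter way round; what a row does not reach only later rows make up. Full scale, the value 1, is 0.6 m for a shift and pi rad for a turn. A row lasts 1/8 s, in which the tool goes at most 62.5 mm and 10.7 degrees, less where a joint would pass 70% of its speed; a pose out of reach is approached as far as the arm can. A call with a number of a shift or a turn outside -1 to 1 is refused whole. A call with a gripper value outside its range is refused whole. The fingers move at their own pace and stop on an object; "squeeze" is the grip in N (left out, the last holds). Time passes only in rows, so rows that repeat a pose let the fingers close, or fill a call up. It gives the time, the measured TCP pose, the force, the opening and the grip force at its end, in the units of the state.
- get_obs(): the state, without advancing time (a new reading comes with each control period).
- camera(name): name is "side" or "top" or "wrist"; returns the picture (400x640x3 uint8, red, green, blue); there is no depth.
- camera_params(name): a dict with "mtx" (3x3 intrinsics, pixels), "extrinsics" (4x4, takes a point from world to camera coordinates); the wrist camera has in their place "tool_from_camera" (4x4, takes a point from camera to tool coordinates, whose origin is the TCP and whose axes are the flange's). Camera axes: x right, y down, z forward; pixel columns grow to the right and rows downward; lengths in m; the calibration is good to about 2 mm. A picture is of the moment at which its call begins: read the wrist's pose just before it. camera_params takes no time and is no camera call.
- hand_in(): hands the job in; it is judged then, once.
The state is a dict: "clock": time; "joint_pos": joint angles; "joint_velocities": joint speeds; "tau": joint torques, N m; "position": TCP position; "ee_rot": TCP orientation; "ft_force": force on the tool from outside, world axes, zero at the start; "torque": the same for the moment, N m; "grip_width": opening from 0.0 (shut) to 1.0 (fully open); "grasp_force": force on a finger pad.
Only numpy, scipy, OpenCV 4.12 (cv2) and the standard library are available. Lean on these libraries where they do the work, as an engineer would, in place of code of your own. Each camera call takes 0.05 s, during which the arm holds its last target. There are 200 camera calls.

## Working session

There is one attempt and no reset: what is moved stays moved. The work goes in short steps, Python scripts to look and compute and a tool call to move; the robot and the scene stay as the last step left them, time stands still between calls to the robot, and variables do not carry over. Pictures are saved under pics/ and viewed, at most 10 in all, crops included, and the job is handed in when it is done.

Besides the shell and the picture viewer there is one more tool, called after ">>>" in YAML: its name, and indented under it one key for each argument. step_arm: Moves the arm, as the interface text tells. Its arguments: {"type":"object","properties":{"commands":{"type":"array","items":{"type":"number"}},"squeeze":{"type":"number"}},"required":["commands"]}

```bash
mkdir -p pics; python3 - <<'E'
from workcell import *
import cv2,numpy as np
np.set_printoptions(precision=4,suppress=True)
for n in("side","top"):
    im=camera(n);cv2.imwrite(f"pics/{n}0.png",im[...,::-1])
    p=camera_params(n);print(n,p["mtx"],p["extrinsics"])
p=camera_params("wrist");print(p)
o=get_obs();print(o)
E
```

```text
side [[511.6225   0.     319.197 ]
 [  0.     511.6225 202.123 ]
 [  0.       0.       1.    ]] [[ 0.9861 -0.1656 -0.0116 -0.5194]
 [-0.1093 -0.5952 -0.7961  0.164 ]
 [ 0.1249  0.7863 -0.6051  1.6361]
 [ 0.      0.      0.      1.    ]]
top [[446.3665   0.     319.6324]
 [  0.     446.3665 198.1284]
 [  0.       0.       1.    ]] [[ 0.0119 -0.9999 -0.0034  0.0116]
 [-0.9838 -0.0111 -0.1791  0.557 ]
 [ 0.1791  0.0055 -0.9838  1.3664]
 [ 0.      0.      0.      1.    ]]
{'mtx': array([[320.4258,   0.    , 317.8751],
       [  0.    , 320.4258, 194.705 ],
       [  0.    ,   0.    ,   1.    ]]), 'tool_from_camera': array([[-0.0012, -0.9596, -0.2812,  0.0703],
       [ 1.    , -0.0015,  0.0008, -0.0005],
       [-0.0012, -0.2812,  0.9596, -0.1436],
       [ 0.    ,  0.    ,  0.    ,  1.    ]])}
{'clock': 0.1, 'joint_pos': array([-1.2376,  0.3328, -0.0647,  1.4609,  0.0216,  1.3499, -0.0885]), 'joint_velocities': array([ 0.0001, -0.0024, -0.001 , -0.0011, -0.0007,  0.    ,  0.0002]), 'tau': array([  0.001 , -62.674 ,   0.0488, -39.2432,   0.0162,   0.0069,
         0.    ]), 'position': array([0.2176, 0.5855, 0.2306]), 'ee_rot': array([ 0.177 ,  0.9842, -0.0006, -0.0001]), 'ft_force': array([0.4628, 0.9221, 0.2065]), 'torque': array([ 0.0139, -0.0081,  0.0382]), 'grasp_force': 0.0, 'grip_width': 1.0032853243199913}
```

View pics/side0.png

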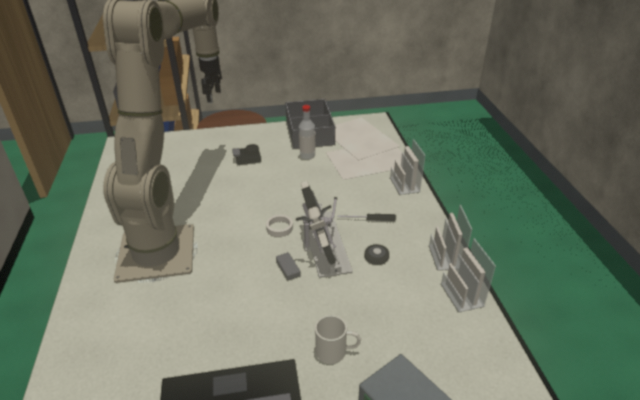

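View pics/top0.png

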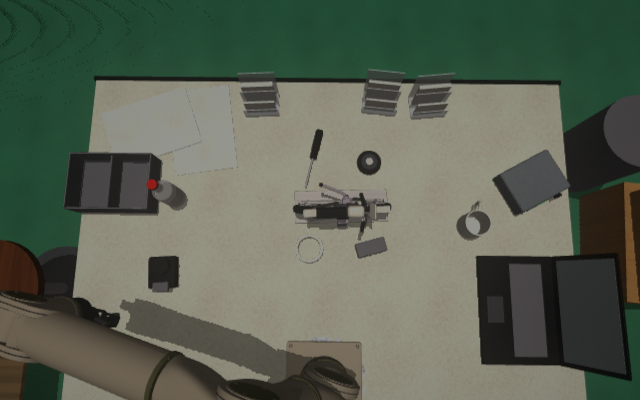

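```bash
python3 - <<'E'
import cv2,numpy as np
a=cv2.imread("pics/top0.png")[165:255,280:410];b=cv2.imread("pics/side0.png")[170:290,260:410]
a=cv2.resize(a,(780,540),interpolation=cv2.INTER_CUBIC);b=cv2.resize(b,(750,600),interpolation=cv2.INTER_CUBIC)
f=lambda x:cv2.convertScaleAbs(x,alpha=1.5)
cv2.imwrite("pics/topc.png",f(a));cv2.imwrite("pics/sidec.png",f(b))
E
```

```text
(no output)
```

View pics/topc.png

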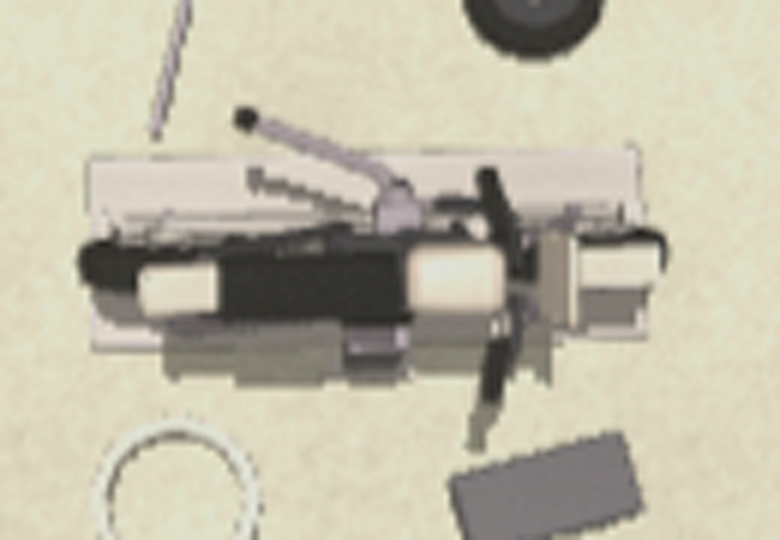

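View pics/sidec.png

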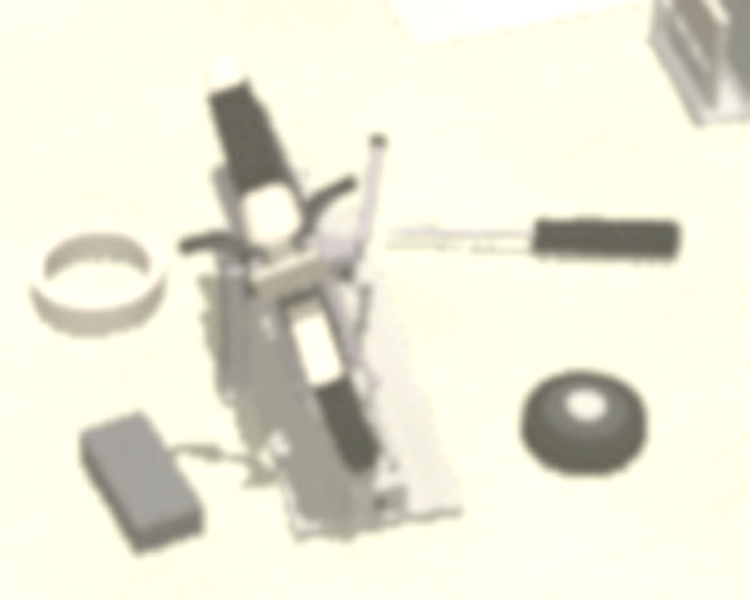

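```bash
cat > h.py <<'E'
import numpy as np,cv2
from workcell import *
np.set_printoptions(precision=4,suppress=True)
def ray(n,uv):
    p=camera_params(n);E=p["extrinsics"];R=E[:3,:3]
    return -R.T@E[:3,3],R.T@np.linalg.inv(p["mtx"])@[*uv,1]
def onz(n,uv,z):
    c,d=ray(n,uv);return c+d*(z-c[2])/d[2]
def tri(a,b):
    (c,d),(e,f)=ray("top",a),ray("side",b)
    s,t=np.linalg.lstsq(np.c_[d,-f],e-c,rcond=None)[0]
    return (c+s*d+e+t*f)/2,np.linalg.norm(c+s*d-e-t*f)
def proj(n,P):
    p=camera_params(n);E=p["extrinsics"];q=p["mtx"]@(E[:3,:3]@P+E[:3,3]);return q[:2]/q[2]
def bikept(C,yaw,th,x,y,z): # bike axes from pivot line -> world
    X=x*np.cos(th)+z*np.sin(th);Z=-x*np.sin(th)+z*np.cos(th)+.022
    return np.array([C[0]+X*np.cos(yaw)-y*np.sin(yaw),C[1]+X*np.sin(yaw)+y*np.cos(yaw),Z])
E
python3 - <<'E'
from h import *
T=lambda x,y:(280+x/6-.4,165+y/6-.4)
S=lambda x,y:(260+x/5-.4,170+y/5-.4)
c=np.array([onz("top",T(*q),.01) for q in[(88,157),(92,350),(645,340),(635,150)]])
print(c);C=c.mean(0)
d=(c[0]+c[1]-c[2]-c[3])/2;yaw=np.arctan2(-d[0],d[1]);print(C,np.linalg.norm(d),yaw)
F=tri(T(246,118),S(377,141));print("foot",F)
print("seat",tri(T(312,285),S(246,137)))
for n,v in dict(foot=(.076,.064,.087),seat=(0,.036,.150),seattop=(0,.036,.163),piv=(.036,-.012,.075)).items():
    P=bikept(C,yaw,-.3,*v);print(n,P,(proj("top",P)-[280,165]+.4)*6,(proj("side",P)-[260,170]+.4)*5)
E
```

```text
[[ 0.5877  0.1016  0.01  ]
 [ 0.4817  0.0971  0.01  ]
 [ 0.4905 -0.2008  0.01  ]
 [ 0.5949 -0.1969  0.01  ]]
[ 0.5387 -0.0497  0.01  ] 0.29836009871412156 0.02696537880600615
foot (array([0.5832, 0.0152, 0.1323]), np.float64(0.0019975430331461135))
seat (array([ 0.4937, -0.0176,  0.1714]), np.float64(0.001006999028465057))
foot [0.5839 0.0155 0.1276] [245.3276 120.6415] [379.3831 146.0745]
seat [ 0.4934 -0.0149  0.1653] [306.1542 288.415 ] [245.9444 142.2086]
seattop [ 0.4896 -0.015   0.1777] [306.8525 292.5506] [239.3321 126.856 ]
piv [ 0.5513 -0.0614  0.1043] [395.853  194.5682] [351.2255 254.5138]
```

```bash
python3 - <<'E'
from h import *
C=np.array([.5387,-.0497]);yaw=.027
for s in(.8,.9,1):
  for a in(0,.2,.4,.6,.8,1,1.2,1.4,1.8):
    f=np.radians(9)-a
    print(s,a,bikept(C,yaw,-.3,.036+.04*s,-.012+.077*s*np.cos(f),.075+.077*s*np.sin(f)))
print("bar",bikept(C,yaw,-.3,.052,-.05,.158))
for th in(-.3,-.2,-.1,0):print(th,bikept(C,yaw,th,0,.036,.134))
E
```

```text
0.8 0 [0.5773 0.0002 0.123 ]
0.8 0.2 [0.5809 0.001  0.1112]
0.8 0.4 [ 0.5846 -0.0007  0.0996]
0.8 0.6 [ 0.5881 -0.0047  0.0885]
0.8 0.8 [ 0.5914 -0.011   0.0785]
0.8 1 [ 0.5943 -0.0192  0.0698]
0.8 1.2 [ 0.5967 -0.0291  0.0629]
0.8 1.4 [ 0.5985 -0.0402  0.058 ]
0.8 1.8 [ 0.6001 -0.0645  0.055 ]
0.9 0 [0.5806 0.0079 0.1253]
0.9 0.2 [0.5846 0.0088 0.1121]
0.9 0.4 [0.5887 0.0069 0.099 ]
0.9 0.6 [0.5927 0.0024 0.0866]
0.9 0.8 [ 0.5964 -0.0047  0.0752]
0.9 1 [ 0.5997 -0.0139  0.0655]
0.9 1.2 [ 0.6024 -0.0251  0.0577]
0.9 1.4 [ 0.6044 -0.0376  0.0522]
0.9 1.8 [ 0.6062 -0.0649  0.0489]
1 0 [0.5838 0.0156 0.1276]
1 0.2 [0.5883 0.0166 0.113 ]
1 0.4 [0.5929 0.0145 0.0984]
1 0.6 [0.5973 0.0095 0.0846]
1 0.8 [0.6014 0.0016 0.072 ]
1 1 [ 0.605  -0.0087  0.0612]
1 1.2 [ 0.6081 -0.021   0.0526]
1 1.4 [ 0.6103 -0.035   0.0465]
1 1.8 [ 0.6123 -0.0653  0.0427]
bar [ 0.543  -0.0996  0.1883]
-0.3 [ 0.4981 -0.0148  0.15  ]
-0.2 [ 0.5111 -0.0144  0.1533]
-0.1 [ 0.5244 -0.0141  0.1553]
0 [ 0.5377 -0.0137  0.156 ]
```

>>> step_arm:
  commands: [0,0.08,-0.08,0.15,0,0,-0.05,0,0.13,-0.16,0.2,0,0,-0.1,0,0.18,-0.25,0.2,0,0,-0.15,0,0.24,-0.34,0.2,0,0,-0.2,0,0.3,-0.43,0.2,0,0,-0.25,0,0.36,-0.52,0.2,0,0,-0.3,0,0.42,-0.6,0.2,0,0,-0.35,0,0.47,-0.68,0.2,0,0,-0.378,0,0.53,-0.76,0.2,0,0,-0.378,0,0.58,-0.84,0.2,0,0,-0.378]

```text
clock: 1.35
position: [0.5497, 0.1056, 0.3512]
ee_rot: [0.697, 0.717, 0.0, -0.0]
ft_force: [0.2, 0.1, 0.1]
grip_width: -0.001
grasp_force: 0.0
```

>>> step_arm:
  commands: [0,0.022,-0.06,0,0,0,0,0,0.044,-0.126,-0.05,0,0,0,0,0.044,-0.126,-0.12,0,0,0,0,0.044,-0.126,-0.19,0,0,0,0,0.044,-0.126,-0.26,0,0,0,0,0.044,-0.126,-0.3,0,0,0,0,0.044,-0.126,-0.33,0,0,0,0,0.044,-0.126,-0.33,0,0,0,0,0.044,-0.126,-0.33,0,0,0,0,0.044,-0.126,-0.33,0,0,0]

```text
clock: 2.6
position: [0.576, 0.0317, 0.1544]
ee_rot: [0.697, 0.717, 0.001, 0.0]
ft_force: [0.3, -0.4, 0.3]
grip_width: 0.002
grasp_force: 0.0
```

```bash
python3 - <<'E'
from h import *
o=get_obs();print(o["position"])
a=camera("top")[150:270,260:420,::-1];b=camera("side")[150:270,260:420,::-1]
im=np.hstack([cv2.resize(x,(400,300),interpolation=cv2.INTER_CUBIC) for x in(a,b)])
cv2.imwrite("pics/c2.png",cv2.convertScaleAbs(im,alpha=1.4))
E
```

```text
[0.576  0.0317 0.1544]
```

View pics/c2.png

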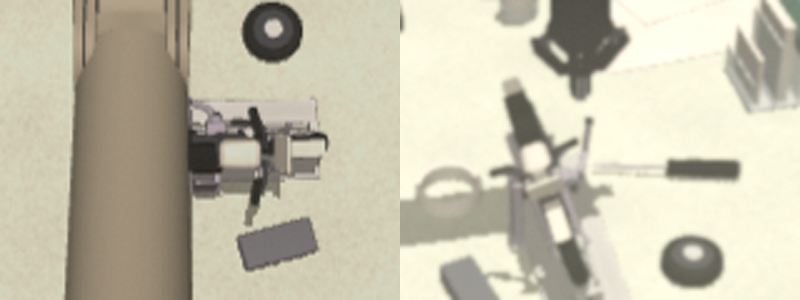

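>>> step_arm:
  commands: [0,0.027,-0.02,0,0,0,0,0,0.027,-0.041,0,0,0,0,0,0.027,-0.041,-0.01,0,0,0,0,0.027,-0.041,-0.02,0,0,0,0,0.027,-0.041,-0.03,0,0,0,0,0.027,-0.041,-0.038,0,0,0,0,0.027,-0.041,-0.046,0,0,0,0,0.027,-0.041,-0.054,0,0,0,0,0.027,-0.041,-0.062,0,0,0,0,0.027,-0.041,-0.07,0,0,0]

```text
clock: 3.95
position: [0.5917, 0.0068, 0.1111]
ee_rot: [0.697, 0.717, 0.0, 0.0]
ft_force: [1.8, -1.0, 1.4]
grip_width: -0.001
grasp_force: 0.9
```

```bash
python3 - <<'E'
from h import *
o=get_obs();print(o["position"],o["ft_force"])
b=camera("side")[150:270,260:420,::-1]
cv2.imwrite("pics/c3.png",cv2.convertScaleAbs(cv2.resize(b,(800,600),interpolation=cv2.INTER_CUBIC),alpha=1.4))
E
```

```text
[0.5917 0.0068 0.1111] [ 1.8064 -1.0312  1.4381]
```

View pics/c3.png

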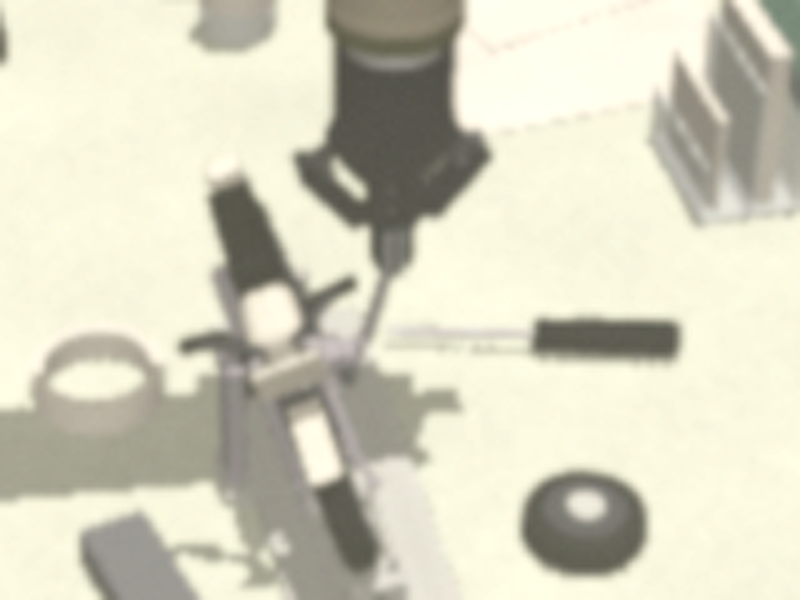

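>>> step_arm:
  commands: [0,0,0,-0.011,0,0,0,0,0,0,-0.02,0,0,0,0,0.001,0,-0.029,0,0,0,0,0.002,-0.003,-0.039,0,0,0,0,0.003,-0.008,-0.049,0,0,0,0,0.004,-0.013,-0.059,0,0,0,0,0.005,-0.02,-0.069,0,0,0,0,0.006,-0.027,-0.079,0,0,0,0,0.007,-0.035,-0.087,0,0,0,0,0.007,-0.043,-0.094,0,0,0]

```text
clock: 5.25
position: [0.5958, -0.0191, 0.0546]
ee_rot: [0.697, 0.717, -0.0, 0.0]
ft_force: [-1.1, -0.2, 0.6]
grip_width: -0.004
grasp_force: 0.0
```

```bash
python3 - <<'E'
from h import *
o=get_obs();print(o["position"],o["ft_force"])
b=camera("side")[150:270,260:420,::-1]
cv2.imwrite("pics/c4.png",cv2.convertScaleAbs(cv2.resize(b,(800,600),interpolation=cv2.INTER_CUBIC),alpha=1.4))
E
```

```text
[ 0.5958 -0.0191  0.0546] [-1.0845 -0.158   0.6267]
```

View pics/c4.png

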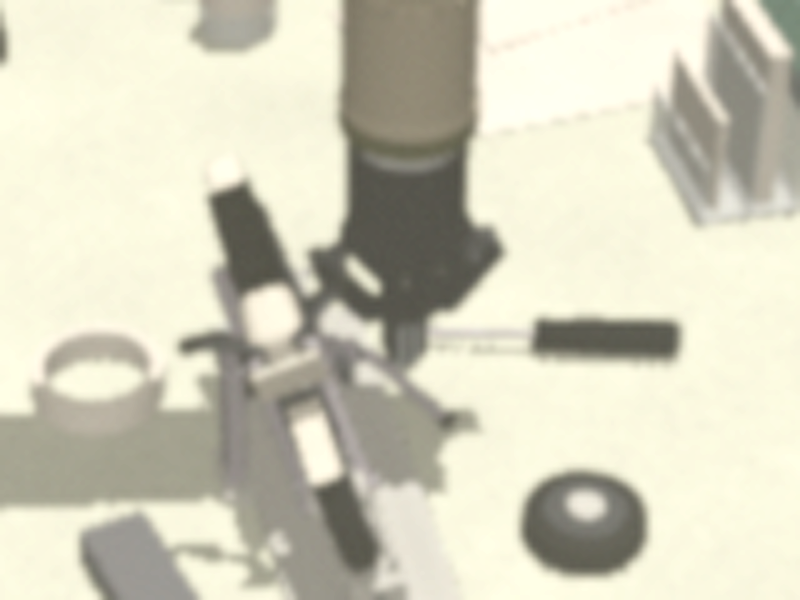

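>>> step_arm:
  commands: [0,0.03,0.05,0,0,0,0,0,0.05,0.05,0.1,0,0,0,0,0.05,0.05,0.2,0,0,0,0,0.05,0.05,0.3,0,0,0,20,0.05,0.05,0.4,0,0,0,62,0,0.03,0.41,0.001,-0.03,0,62,-0.08,0.006,0.41,0.002,-0.06,0,62,-0.16,0.006,0.41,0.0026,-0.0955,0,62,-0.24,0.006,0.41,0.0026,-0.0955,0,62,-0.24,0.006,0.41,0.0026,-0.0955,0]

```text
clock: 6.55
position: [0.4487, -0.0154, 0.302]
ee_rot: [0.689, 0.709, 0.11, 0.104]
ft_force: [0.5, 0.2, 0.8]
grip_width: 0.73
grasp_force: 0.0
```

```bash
python3 - <<'E'
from h import *
C=np.array([.5387,-.0497]);yaw=.027
o=get_obs();print(o["position"],o["ee_rot"],o["grip_width"],o["clock"])
P=o["position"]
for z in(.224,.19,.16,.134):
    B=bikept(C,yaw,-.3,0,.036,z);print(z,B,(B-P)/.6)
from scipy.spatial.transform import Rotation as R
print(R.from_quat(o["ee_rot"]).as_matrix())
f=np.radians(9)-1.8
print(proj("side",bikept(C,yaw,-.3,.076,-.012+.077*np.cos(f),.075+.077*np.sin(f))))
b=camera("side")[100:280,240:480,::-1];cv2.imwrite("pics/c5.png",cv2.convertScaleAbs(cv2.resize(b,(800,600),interpolation=cv2.INTER_CUBIC),alpha=1.4))
E
```

```text
[ 0.4487 -0.0154  0.302 ] [0.6892 0.7086 0.1102 0.1042] 0.7300509752680184 6.55
0.224 [ 0.4716 -0.0155  0.236 ] [ 0.0381 -0.0002 -0.11  ]
0.19 [ 0.4816 -0.0152  0.2035] [ 0.0549  0.0003 -0.1641]
0.16 [ 0.4905 -0.015   0.1749] [ 0.0696  0.0007 -0.2119]
0.134 [ 0.4981 -0.0148  0.15  ] [ 0.0824  0.001  -0.2533]
[[-0.0284  0.9537  0.2995]
 [ 0.9996  0.0258  0.0125]
 [ 0.0042  0.2997 -0.954 ]]
[348.8225 233.9937]
```

View pics/c5.png

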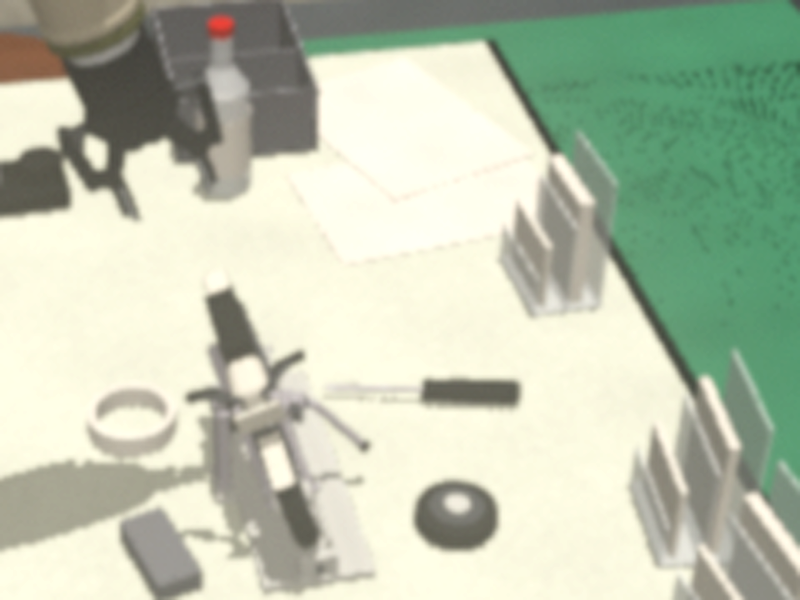

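>>> step_arm:
  commands: [62,0.02,0,-0.05,0,0,0,62,0.038,0,-0.11,0,0,0,62,0.045,0,-0.135,0,0,0,62,0.055,0,-0.164,0,0,0,62,0.0625,0.001,-0.188,0,0,0,62,0.07,0.001,-0.212,0,0,0,62,0.076,0.001,-0.232,0,0,0,62,0.0824,0.001,-0.253,0,0,0,62,0.0824,0.001,-0.253,0,0,0,62,0.0824,0.001,-0.253,0,0,0]

```text
clock: 7.85
position: [0.5014, -0.0145, 0.1494]
ee_rot: [0.689, 0.709, 0.107, 0.104]
ft_force: [0.6, 0.8, 1.0]
grip_width: 0.727
grasp_force: 0.0
```

```bash
python3 - <<'E'
from h import *
o=get_obs();print(o["position"],o["ft_force"])
w=camera("wrist");s=camera("side")[150:270,260:420]
im=np.hstack([cv2.resize(w,(480,300)),cv2.resize(s,(320,300))])[...,::-1]
cv2.imwrite("pics/c6.png",cv2.convertScaleAbs(im,alpha=1.4))
E
```

```text
[ 0.5014 -0.0145  0.1494] [0.5949 0.7866 1.034 ]
```

View pics/c6.png

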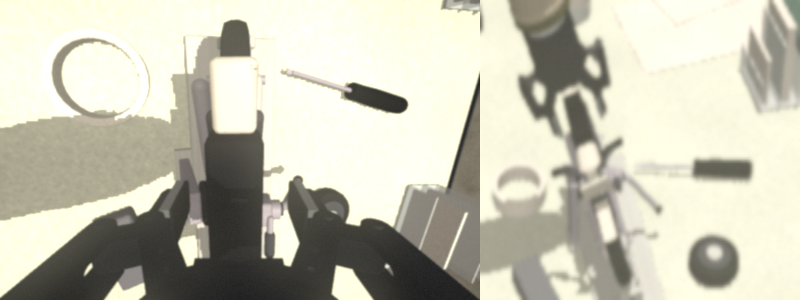

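>>> step_arm:
  commands: [62,-0.005,0,0,0,0,0,50,-0.005,0,0,0,0,0,42,-0.005,0,0,0,0,0,36,-0.005,0,0,0,0,0,30,-0.005,0,0,0,0,0,24,-0.005,0,0,0,0,0,20,-0.005,0,0,0,0,0,20,-0.005,0,0,0,0,0,20,-0.005,0,0,0,0,0,20,-0.005,0,0,0,0,0]
  squeeze: 40

```text
clock: 9.2
position: [0.4992, -0.0144, 0.15]
ee_rot: [0.689, 0.709, 0.108, 0.105]
ft_force: [4.0, 0.3, 6.6]
grip_width: 0.343
grasp_force: 39.8
```

```bash
python3 - <<'E'
from h import *
C=np.array([.5387,-.0497]);yaw=.027
o=get_obs();P=o["position"];print(P,o["ft_force"],o["torque"],o["grip_width"]*85.4)
th0=-.3
x=(P[0]-C[0])*np.cos(yaw)+(P[1]-C[1])*np.sin(yaw);y=-(P[0]-C[0])*np.sin(yaw)+(P[1]-C[1])*np.cos(yaw);z=P[2]-.022
bx=x*np.cos(th0)-z*np.sin(th0);bz=x*np.sin(th0)+z*np.cos(th0);print(bx,y,bz)
for t in np.arange(-.27,.001,.03):print(t,(bikept(C,yaw,t,bx,y,bz)-P)/.6,(t-th0)/np.pi)
E
```

```text
[ 0.4992 -0.0144  0.15  ] [3.9547 0.3133 6.5699] [-0.171  -0.8472  0.16  ] 29.270537445186182
0.0010145520581223283 0.03631094292395846 0.13365734899580933
-0.27 [0.0064 0.0002 0.0018] 0.009549296585513711
-0.24000000000000002 [0.0129 0.0003 0.0035] 0.019098593171027432
-0.21000000000000002 [0.0194 0.0005 0.0049] 0.028647889756541152
-0.18000000000000002 [0.026  0.0007 0.0062] 0.03819718634205487
-0.15000000000000002 [0.0326 0.0009 0.0072] 0.04774648292756859
-0.12000000000000002 [0.0392 0.0011 0.0081] 0.05729577951308231
-0.09000000000000002 [0.0459 0.0012 0.0087] 0.06684507609859604
-0.060000000000000026 [0.0525 0.0014 0.0092] 0.07639437268410976
-0.030000000000000027 [0.0592 0.0016 0.0094] 0.08594366926962348
0.0 [0.0659 0.0018 0.0094] 0.0954929658551372
```

>>> step_arm:
  commands: [20,0.0064,0,0.0018,-0.0003,0.0095,0,20,0.013,0,0.0035,-0.0005,0.019,0,20,0.0194,0.0005,0.0049,-0.0008,0.0286,0,20,0.026,0.0007,0.0062,-0.001,0.038,0,20,0.0326,0.0009,0.0072,-0.0013,0.0477,0,20,0.039,0.001,0.008,-0.0015,0.057,0,20,0.046,0.0012,0.0087,-0.0018,0.067,0,20,0.0525,0.0014,0.0092,-0.002,0.076,0,20,0.058,0.0016,0.0094,-0.0023,0.084,0,20,0.063,0.0017,0.0094,-0.0025,0.091,0]
  squeeze: 40

```text
clock: 10.45
position: [0.537, -0.0131, 0.156]
ee_rot: [0.697, 0.717, 0.006, 0.005]
ft_force: [0.1, 0.8, 13.3]
grip_width: 0.344
grasp_force: 41.4
```

```bash
python3 - <<'E'
from h import *
o=get_obs();print(o["position"],o["ft_force"],o["torque"])
w=camera("wrist");s=camera("side")[150:270,260:420]
im=np.hstack([cv2.resize(w,(400,300)),cv2.resize(s,(400,300))])[...,::-1]
cv2.imwrite("pics/c7.png",cv2.convertScaleAbs(im,alpha=1.4))
E
```

```text
[ 0.537  -0.0131  0.156 ] [ 0.0815  0.818  13.3195] [-0.0569 -0.047   0.2173]
```

View pics/c7.png

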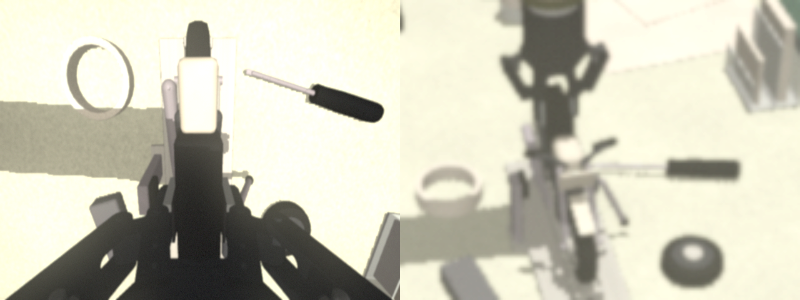

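>>> step_arm:
  commands: [20,0,0,0,0,0,0,20,0,0,0,0,0,0,20,0,0,0,0,0,0,20,0,0,0,0,0,0,20,0,0,0,0,0,0,20,0,0,0,0,0,0,20,0,0,0,0,0,0,20,0,0,0,0,0,0,20,0,0,0,0,0,0,20,0,0,0,0,0,0]

```text
clock: 11.8
position: [0.5369, -0.0131, 0.156]
ee_rot: [0.697, 0.717, 0.006, 0.005]
ft_force: [1.0, 0.9, 12.2]
grip_width: 0.342
grasp_force: 41.3
```

```bash
python3 -c "
from h import *
o=get_obs();print(o['position'],o['ee_rot'],o['grasp_force'],o['ft_force'])
print(hand_in())"
```

```text
[ 0.5369 -0.0131  0.156 ] [0.6971 0.7169 0.0061 0.0054] 41.3249945640564 [ 1.0206  0.9174 12.189 ]
the job is handed in; nothing more can be done
None
```

I handed the job in at about 12 s: the kickstand was snapped down while the bike still leaned on its post, and the bike is now held upright by its seat (about 41 N grip, under 1° from upright by the tool's tilt); the hand-in returned no verdict.

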